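Emergency-stop check of the orbital shaker

TASK

Do the emergency-stop check of the orbital shaker with light fingertip pushes: push the red mushroom button on the yellow box fully in so that it latches, turn its head clockwise by a lug until it springs back out, and only then press the green start button on the grey box all the way in and let it go. Only push, do not clamp the button in the gripper, and leave the tubes, flasks, jar and beaker standing around where they are.

Things in the scene. Friction and masses are not known exactly. Their poses are not given: they have to be found in the camera images.
- stop_station: the emergency-stop station: yellow box 84 x 84 mm, 58 mm tall, screwed to the bench, with a red three-lugged mushroom head on its top. Origin: centre of its underside, on the bench; z up. It is not to be pushed or gripped with more than 40 N
- stop_top (a point): middle of the top of the red mushroom head, on its turning axis, z up; turns and sinks with the head. 101 mm above the bench when out, 93 mm when latched in. The head is a dome of 38 mm diameter, 21 mm tall, with three lugs on its rim at 0, 120 and 240 degrees about z from this point's x axis, and white arrows pointing clockwise
- stop_lug (a point): middle of one of the three like lugs of the red head, 26 mm from its axis, 13.5 mm below its top. A lug is 16 mm wide, its round end reaches 34 mm from the axis, and it spans 7.5 mm up and down from this point. x points outward from the axis. Between the lugs it is open down to the box's top, 29 mm below this point when out and 22 mm when latched (a collar of 40 mm diameter round the axis, 8 mm tall)
- stop_press (a joint): how far the red head is pushed in, m: 0 out, about 0.008 fully in and latched. It takes about 15 N straight down; past about 6 mm it snaps in by itself and stays in when let go
- stop_twist (a joint): turn of the red head, rad, clockwise seen from above is positive, 0 to 1.0; a light spring turns it back to 0. Latched in, turning it is stiffest, about 0.1 N m, in the first 0.2 rad (about 4 N on a lug); by about 0.6 rad a cam inside has lifted it off its latch and it springs out
- start_top (a point): the middle of the top of the green push button, 29 mm diameter, 76 mm above the bench, its top 10 mm above a steel collar of 45 mm diameter. It sits on a grey and white box 110 x 72 mm, 54 mm tall, screwed to the bench, in the end of the box nearer the robot; in the other end an amber pilot lamp, 52 mm from the button. z up; x points from the button to the lamp
- start (a joint): how far the green button is pushed in, m: 0 out, 0.006 fully in (6 N); a spring returns it
- tube1_centre (a point): self-standing clear 50 ml tube with an orange screw cap, 35 mm across the cap, 112 mm tall, loose, 60 g; this point is on its axis, 56 mm above its foot
- tube2_centre (a point): the second such orange-capped tube; this point is on its axis, 56 mm above its foot
- tube3_centre (a point): the third such orange-capped tube; this point is on its axis, 56 mm above its foot
- jar_centre (a point): white plastic wide-mouth jar with a white lid, 84 mm across, 130 mm tall, loose; this point is on its axis, 65 mm above its foot
- vol_flask_centre (a point): yellow volumetric flask with a white stopper, 62 mm across its bulb, 172 mm tall, loose; this point is on its axis, 86 mm above its foot
- erlenmeyer_centre (a point): orange conical flask with a white stopper, 82 mm across its foot, 142 mm tall incl. stopper, loose; this point is on its axis, 65 mm above its foot
- beaker_centre (a point): clear glass beaker, 70 mm across, 90 mm tall, loose; this point is on its axis, 45 mm above its foot
Not all that is in view belongs to the job. Leave any blue look-alike of the part that bears start_top alone. Several things have the shape of the stop_station; the one meant has the colours described above.

How it is judged:
By the outcome, as a careful person would: the job done as asked, in the order asked, and still so for the second after the job is handed in, with the robot touching nothing.
It also fails if it takes over 54 s, if anything falls off the work surface, if the arm or the gripper's body presses on something with over 40 N, if the wrist force passes 120 N, or if a joint passes its speed limit or range.

ROBOT

A 6-joint arm with a two-finger parallel gripper is mounted at the origin on the work surface. World frame = base frame: x ahead of the robot, y to its left, z up, the work surface at z = 0. Lengths are in m, angles in rad, forces in N, time in s.
With the tool pointing down it reaches from about 0.375 to 0.9 m from the base axis. Payload 3.1 kg.
Tool frame: the origin (TCP) lies between the finger pads; the fingertips stand 22 mm ahead of it and the grasp point (between the pads) lies 3 mm ahead of it; z points along the fingers, y is the direction in which the jaws open and shut (so a half turn about z gives the same grasp; the last joint's range is limited). The gripper opens to 87 mm and grips with 3 to 60 N. Pads are 19 mm wide; open, the fingers measure 117 mm over their backs; the gripper's body (75 mm by 190 mm) begins 51 mm behind the grasp point.
Start: joints at [1.157, 0.527, 1.433, -0, 1.181, -0.178], TCP at [0.146, 0.608, 0.245] pointing down, gripper open.
Joint ranges: [-3.08, 3.08], [-0.75, 2.2], [0.22, 2.44], [-1.43, 4.57], [0, 2.65], [-2.85, 2.85]. Speed limits (rad/s): [2.79, 2.79, 3.14, 3.14, 3.14, 3.14].

INTERFACE

Orientations are given as a unit quaternion [x, y, z, w].
In Python, from rig import get_obs, camera, get_calibration, hand_in, search_frame gives the robot as it stands.
- The arm moves only by the shell command python3 -m jog 'ROWS' [FORCE]. ROWS is JSON, a list of rows, each an object with "grip": the closure in counts, from 0 (fully open) to 255 (shut); "travel": the shift along the world's x, y, z in cm, a list of three; "twist": the turn about the world's z in degrees. A call has 1 to 8 rows; each row shifts and turns the commanded pose from where the row before left it; what a row does not reach is not made up. A row lasts 1/10 s, in which the tool goes at most 50 mm and 8.59 degrees, less where a joint would pass 70% of its speed; a pose out of reach is approached as far as the arm can. A call is refused whole if a number of a shift passes 5 or a number of a turn 8.59, either way. A call with a gripper value outside its range is refused whole. The fingers move at their own pace and stop on an object; FORCE is the grip in N (left out, the last holds). Time passes only in rows, so rows that do not move let the fingers close. It gives the time, the measured TCP pose, the force and the opening at its end, in the units of the state.
- get_obs(): the state, without advancing time (a new reading comes with each control period).
- camera(name): name is "side" or "top"; returns the picture (384x512x3 uint8, red, green, blue); there is no depth.
- get_calibration(name): a dict with "fx", "fy", "cx", "cy" (pixels), "k1" (the pictures are not rectified: a ray, as slopes to the right and down, at radius r is drawn at 1 + k1 r^2 times it, then the intrinsics apply), "R" (3x3) and "t" (3): a world point X has camera coordinates R X + t. Camera axes: x right, y down, z forward; pixel columns grow to the right and rows downward; lengths in m; the calibration is good to about 2 mm. A picture is of the moment at which its call begins. get_calibration takes no time and is no camera call.
- hand_in(): hands the job in, once; it reports no verdict.
Trained networks look in the newest picture that a camera, given by its name, has taken for a name from the list of things; names that differ only in an ending like _2 or _b are one class to them, and where a whole thing is asked for, a point or a joint stands for the part that bears it (a point fixed in the world has none). Each returns a list of dicts, best first, with "p" (0 to 1); they miss things now and then, are a little off and sometimes report something else, mostly with a low value. They report only what shows in the picture. A call takes as long as a camera call. They do not tell look-alikes from the thing itself.
- search_frame(target, camera): "at" ([x, y, z] in m, in world coordinates, good to about 4 mm: the middle of the surface that is visible of it).
The state is a dict: "time": time; "q": joint angles; "joint_velocities": joint speeds; "joint_torque": joint torques, N m; "position": TCP position; "tool_rot": TCP orientation; "ft_force": force on the tool from outside, world axes, zero at the start; "moment": the same for the moment, N m; "grip_width": finger opening in m.
Only numpy, scipy, OpenCV 4.12 (cv2) and the standard library are available. Lean on these libraries where they do the work, as an engineer would, in place of code of your own. Each camera call takes 0.05 s, during which the arm holds its last target. There are 200 camera calls.

## Working session

There is one attempt and no reset: what is moved stays moved. The work goes in short steps, Python scripts to look and compute and a shell command to move; the robot and the scene stay as the last step left them, time stands still between calls to the robot, and variables do not carry over. Pictures are saved under pics/ and viewed, about 8 in all and at most 12, crops included, and the job is handed in when it is done.

```bash
mkdir -p pics; python3 - <<'E'
from rig import *
import cv2,numpy as np
for n in("side","top"):
    im=camera(n); cv2.imwrite(f"pics/{n}0.png",cv2.cvtColor(im,cv2.COLOR_RGB2BGR))
    for t in("stop_top","stop_lug","start_top","tube1_centre","jar_centre","vol_flask_centre","erlenmeyer_centre","beaker_centre"):
        print(n,t,[(np.round(d["at"],3).tolist(),round(d["p"],2)) for d in search_frame(t,n)])
o=get_obs();print(o)
E
```

```text
side stop_top [([0.236, 0.273, 0.095], 0.71), ([0.689, 0.454, 0.093], 0.6), ([0.582, 0.153, 0.096], 0.55)]
side stop_lug [([0.234, 0.269, 0.092], 0.76), ([0.578, 0.151, 0.093], 0.62), ([0.688, 0.453, 0.096], 0.62), ([0.602, 0.305, 0.061], 0.56)]
side start_top [([0.367, 0.15, 0.074], 0.44), ([0.565, -0.101, 0.075], 0.41), ([0.601, 0.304, 0.061], 0.25)]
side tube1_centre [([0.386, -0.311, 0.09], 0.81), ([0.601, 0.303, 0.065], 0.15)]
side jar_centre [([0.716, 0.13, 0.089], 0.93)]
side vol_flask_centre [([0.753, -0.069, 0.047], 0.62)]
side erlenmeyer_centre [([0.751, -0.228, 0.055], 0.85)]
side beaker_centre [([0.603, 0.304, 0.064], 0.67)]
top stop_top [([0.575, 0.159, 0.1], 0.82), ([0.686, 0.467, 0.095], 0.81), ([0.235, 0.277, 0.1], 0.75)]
top stop_lug [([0.23, 0.276, 0.101], 0.82), ([0.573, 0.163, 0.096], 0.75), ([0.576, 0.161, 0.062], 0.61), ([0.69, 0.467, 0.098], 0.49)]
top start_top [([0.556, -0.098, 0.075], 0.65), ([0.527, -0.257, 0.074], 0.54), ([0.365, 0.155, 0.075], 0.48), ([0.753, -0.054, 0.045], 0.28)]
top tube1_centre [([0.392, -0.286, 0.105], 0.81)]
top jar_centre [([0.71, 
[... 158 characters left out ...]
0.33, 0.046], 0.92)]
{'time': 0.9, 'q': array([ 1.15648695e+00,  5.27485850e-01,  1.43271225e+00, -8.68312888e-07,
        1.18140942e+00, -1.78508806e-01]), 'joint_velocities': array([-0.00022134, -0.00050002, -0.00155533,  0.00044723,  0.00113976,
        0.0006647 ]), 'joint_torque': array([ 1.65558085e-04, -4.39993429e+01, -1.76992321e+01,  6.35902165e-02,
        5.02155977e-02,  6.74181607e-06]), 'position': array([0.14597756, 0.60768122, 0.24455319]), 'tool_rot': array([ 1.17627169e-01,  9.93057828e-01, -7.22994848e-06, -1.78810088e-06]), 'ft_force': array([0.968141  , 0.12164769, 0.2541402 ]), 'moment': array([ 0.0415771 , -0.01286185, -0.02095643]), 'grip_width': 0.0870040684162953}
```

View pics/side0.png

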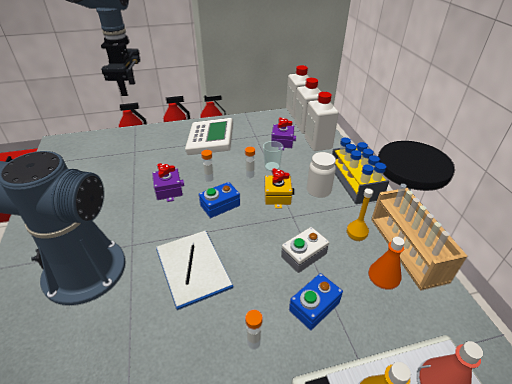

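View pics/top0.png

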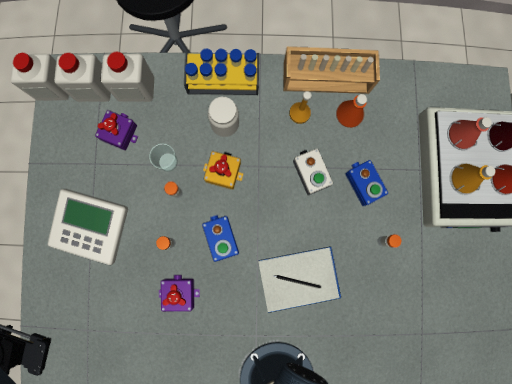

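The side view shows the yellow station at about (278,187) and the grey start box at (305,248). In the top view they are at (222,168) and (314,172). Purple and blue look-alikes stand elsewhere. Next I'll refine both targets from enlarged crops.

```bash
cat > h.py <<'E'
from rig import *
import cv2,numpy as np
from scipy.optimize import least_squares
def proj(n,X):
    c=get_calibration(n);p=np.atleast_2d(X)@np.array(c["R"]).T+np.array(c["t"])
    s=p[:,:2]/p[:,2:];s=s*(1+c["k1"]*(s**2).sum(1,keepdims=True))
    return s*[c["fx"],c["fy"]]+[c["cx"],c["cy"]]
def ray_at(n,uv,z):   # world xy at height z
    return least_squares(lambda a:(proj(n,[[a[0],a[1],z]])[0]-uv),[.55,0]).x
def tri(uvs):         # {cam:uv} -> X
    r=least_squares(lambda X:np.concatenate([proj(n,X)[0]-uv for n,uv in uvs.items()]),[.55,.05,.1]);return r.x,r.fun
def crop(n,im,c,h,s):
    x,y=c;return cv2.resize(cv2.cvtColor(im[y-h:y+h,x-h:x+h],cv2.COLOR_RGB2BGR),None,fx=s,fy=s,interpolation=cv2.INTER_CUBIC)
E
python3 - <<'E'
from h import *
T=camera("top");S=camera("side")
a=[crop("top",T,(222,168),25,8),crop("side",S,(278,183),25,8)]
cv2.imwrite("pics/c1.png",np.hstack(a))
def blob(im,c,h,col):
    x,y=c;p=im[y-h:y+h,x-h:x+h].astype(int)
    r,g,b=p[...,0],p[...,1],p[...,2]
    m=(r>110)&(g<60)&(b<60) if col=="r" else (g>90)&(r<.6*g)&(b<.85*g)
    v,u=np.nonzero(m);print(col,len(u),u.min()+x-h,u.max()+x-h,v.min()+y-h,v.max()+y-h);return np.array([u.mean()+x-h,v.mean()+y-h])
R={n:blob(i,c,15,"r") for n,i,c in(("top",T,(222,165)),("side",S,(278,176)))}
G={n:blob(i,c,11,"g") for n,i,c in(("top",T,(319,178)),("side",S,(300,245)))}
print(R,tri(R));print(G,tri(G))
for n in R: print(n,"head z.09",ray_at(n,R[n],.09),"btn z.074",ray_at(n,G[n],.074), "px scale",proj(n,[[.58,.157,.09],[.59,.157,.09],[.58,.167,.09]]).round(1).tolist())
E
```

```text
r 208 210 230 154 175
r 100 272 288 169 182
g 80 314 323 173 182
g 69 294 304 238 246
{'top': array([221.25      , 166.29807692]), 'side': array([278.34, 174.23])} (array([0.5808953 , 0.16290721, 0.08982445]), array([ 0.01769292, -0.08238821, -0.09764195,  0.01467269]))
{'top': array([318.4375, 177.7625]), 'side': array([298.79710145, 241.89855072])} (array([ 0.55790677, -0.10094165,  0.07110192]), array([ 0.06750327, -0.288651  , -0.2789823 ,  0.04440469]))
top head z.09 [0.58063985 0.16293785] btn z.074 [ 0.55665864 -0.1002591 ] px scale [[223.5, 166.6], [223.6, 162.9], [219.7, 166.5]]
side head z.09 [0.58114223 0.16269303] btn z.074 [ 0.55759928 -0.10329715] px scale [[278.5, 175.4], [281.6, 174.9], [277.6, 173.5]]
```

View pics/c1.png

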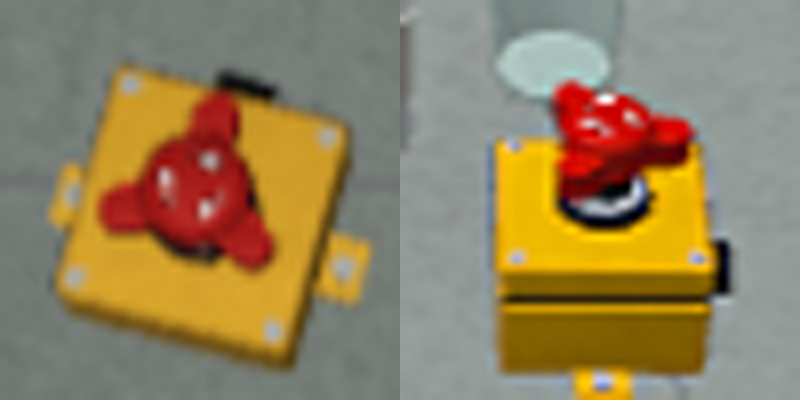

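The left crop (top) shows the head centre at about (197,188) and lug tips at (103,210), (217,93) and (262,265). I'll fit the head pose from those points. The lug nearest the robot, lower right in the crop, looks the easiest to push.

```bash
python3 - <<'E'
from h import *
def up(x,y): return np.array([197+x/8-.44,143+y/8-.44])
tips=np.array([ray_at("top",up(*p),.0875) for p in((217,93),(103,210),(262,265))])
f=lambda a:np.concatenate([a[:2]+.034*np.array([np.cos(a[2]+k*2.0944),np.sin(a[2]+k*2.0944)])-tips[k] for k in range(3)])
r=least_squares(f,[.58,.16,-.2]);print(tips,r.x[:2],np.degrees(r.x[2]),r.fun.round(4))
c=r.x[:2]
# cross-check by silhouette: box top corners (screws) centre at z=.058
scr=[(130,85),(327,137),(272,330),(73,277)]
print("box centre",np.mean([ray_at("top",up(*p),.058) for p in scr],0))
scs=[(515,145),(517,258),(697,258)]
def us(x,y): return np.array([253+(x-400)/8-.44,158+y/8-.44])
P=[ray_at("side",us(*p),.058) for p in scs];print("side box centre",(P[0]+P[2])/2)
E
python3 -m jog '[{"grip":255,"travel":[5,-5,0],"twist":-8},{"grip":255,"travel":[5,-5,0],"twist":-8},{"grip":255,"travel":[5,-5,0],"twist":-8},{"grip":255,"travel":[5,-5,0],"twist":-6},{"grip":255,"travel":[5,-5,0],"twist":0},{"grip":255,"travel":[5,-5,0],"twist":0},{"grip":255,"travel":[5,-5,0],"twist":0},{"grip":255,"travel":[5,-5,0],"twist":0}]' 10
```

```text
[[0.61423433 0.15738054]
 [0.57376652 0.19454547]
 [0.55602215 0.14096756]] [0.58134097 0.16429795] -15.050245056847722 [-0.0001 -0.0019 -0.0012  0.0026  0.0013 -0.0007]
box centre [0.58049142 0.16381865]
side box centre [0.58095622 0.16041509]
time: 1.8
position: [0.4301, 0.3233, 0.2448]
tool_rot: [0.371, 0.929, 0.0, 0.0]
ft_force: [0.3, 0.7, 0.2]
grip_width: 0.0307
```

```bash
python3 -m jog '[{"grip":255,"travel":[0,0,0],"twist":0},{"grip":255,"travel":[0,0,0],"twist":0}]'
```

```text
time: 2.0
position: [0.4296, 0.324, 0.2445]
tool_rot: [0.372, 0.928, 0.0, -0.0]
ft_force: [-0.0, 0.9, -0.1]
grip_width: 0.0149
```

```bash
python3 -m jog '[{"grip":255,"travel":[3,-3.2,0],"twist":0},{"grip":255,"travel":[3,-3.2,0],"twist":0},{"grip":255,"travel":[3,-3.2,0],"twist":0},{"grip":255,"travel":[3,-3.2,0],"twist":0},{"grip":255,"travel":[3.1,-3.3,0],"twist":0},{"grip":255,"travel":[0,0,-4],"twist":0},{"grip":255,"travel":[0,0,-4],"twist":0},{"grip":255,"travel":[0,0,0],"twist":0}]'
python3 - <<'E'
from h import *
S=camera("side");T=camera("top")
cv2.imwrite("pics/c2.png",np.hstack([crop("top",T,(222,168),35,8)[:,:],crop("side",S,(280,165),35,8)])[:, :][::1,::1].copy() if 0 else cv2.resize(np.hstack([crop("top",T,(222,168),35,8),crop("side",S,(280,165),35,8)]),(800,400)))
E
```

```text
time: 2.8
position: [0.5747, 0.1649, 0.1593]
tool_rot: [0.37, 0.929, -0.003, -0.006]
ft_force: [-0.2, -0.2, -0.0]
grip_width: 0.0006
```

View pics/c2.png

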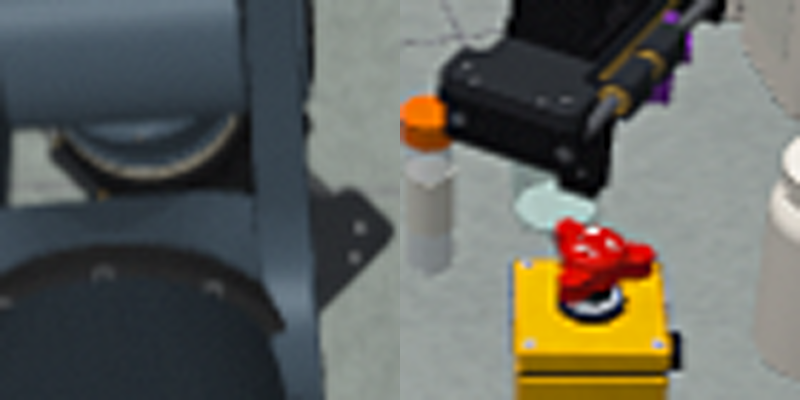

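The closed fingertips stand over the head, at about (583,185) in the side crop. I'll centre them and descend.

```bash
python3 -m jog '[{"grip":255,"travel":[0.4,-0.1,0],"twist":0},{"grip":255,"travel":[0,0,-1.5],"twist":0},{"grip":255,"travel":[0,0,-1.5],"twist":0},{"grip":255,"travel":[0,0,0],"twist":0},{"grip":255,"travel":[0,0,0],"twist":0}]'
```

```text
time: 3.4
position: [0.5849, 0.1634, 0.1364]
tool_rot: [0.37, 0.929, 0.001, 0.001]
ft_force: [0.6, -0.4, -0.6]
grip_width: 0.0004
```

```bash
python3 -m jog '[{"grip":255,"travel":[-0.4,0,0],"twist":0},{"grip":255,"travel":[0,0,-0.6],"twist":0},{"grip":255,"travel":[0,0,-0.5],"twist":0},{"grip":255,"travel":[0,0,0],"twist":0},{"grip":255,"travel":[0,0,0],"twist":0}]'
```

```text
time: 3.9
position: [0.5797, 0.1628, 0.1234]
tool_rot: [0.371, 0.929, -0.0, -0.0]
ft_force: [-0.4, 0.2, 2.2]
grip_width: 0.0004
```

```bash
python3 -m jog '[{"grip":255,"travel":[0,0,-0.2],"twist":0},{"grip":255,"travel":[0,0,-0.2],"twist":0},{"grip":255,"travel":[0,0,0],"twist":0}]'
```

```text
time: 4.2
position: [0.5797, 0.1629, 0.1203]
tool_rot: [0.371, 0.929, 0.0, -0.0]
ft_force: [-0.9, 0.0, 3.8]
grip_width: 0.0005
```

```bash
python3 -m jog '[{"grip":255,"travel":[0,0,-0.2],"twist":0},{"grip":255,"travel":[0,0,0],"twist":0}]';python3 -m jog '[{"grip":255,"travel":[0,0,-0.15],"twist":0},{"grip":255,"travel":[0,0,0],"twist":0}]';python3 -m jog '[{"grip":255,"travel":[0,0,-0.1],"twist":0},{"grip":255,"travel":[0,0,0],"twist":0}]'
```

```text
time: 4.4
position: [0.5799, 0.1628, 0.1177]
tool_rot: [0.371, 0.929, 0.0, 0.0]
ft_force: [0.9, -0.1, -0.0]
grip_width: 0.0002
time: 4.6
position: [0.5799, 0.1627, 0.1157]
tool_rot: [0.371, 0.929, -0.0, 0.0]
ft_force: [0.1, -0.0, 0.6]
grip_width: 0.0005
time: 4.8
position: [0.58, 0.1628, 0.1154]
tool_rot: [0.371, 0.929, -0.0, 0.0]
ft_force: [-0.6, 0.6, 3.6]
grip_width: 0.0005
```

```bash
python3 -m jog '[{"grip":255,"travel":[0,0,-0.1],"twist":0},{"grip":255,"travel":[0,0,0],"twist":0}]';python3 -m jog '[{"grip":255,"travel":[0,0,-0.1],"twist":0},{"grip":255,"travel":[0,0,0],"twist":0}]'
```

```text
time: 5.0
position: [0.58, 0.1628, 0.1153]
tool_rot: [0.371, 0.929, 0.0, 0.0]
ft_force: [-2.8, -0.5, 9.6]
grip_width: 0.0007
time: 5.2
position: [0.5801, 0.1628, 0.1153]
tool_rot: [0.371, 0.929, 0.0, 0.001]
ft_force: [-3.3, -1.2, 14.0]
grip_width: 0.0006
```

It stops hard after 8 mm, so it is latched. I'll lift, move beside the near lug on its counter-clockwise side, and look.

```bash
python3 -m jog '[{"grip":255,"travel":[0,0,3.5],"twist":0},{"grip":255,"travel":[-0.6,-2.2,0],"twist":-1.5},{"grip":255,"travel":[-0.5,-2.2,0],"twist":0},{"grip":255,"travel":[0,0,0],"twist":0},{"grip":255,"travel":[0,0,-2.5],"twist":0},{"grip":255,"travel":[0,0,0],"twist":0},{"grip":255,"travel":[0,0,0],"twist":0}]'
python3 - <<'E'
from h import *
S=camera("side")
cv2.imwrite("pics/c3.png",crop("side",S,(278,170),30,12))
E
```

```text
time: 5.9
position: [0.5684, 0.1193, 0.1225]
tool_rot: [0.383, 0.924, -0.0, -0.001]
ft_force: [-0.1, 1.2, 0.2]
grip_width: -0.0
```

View pics/c3.png

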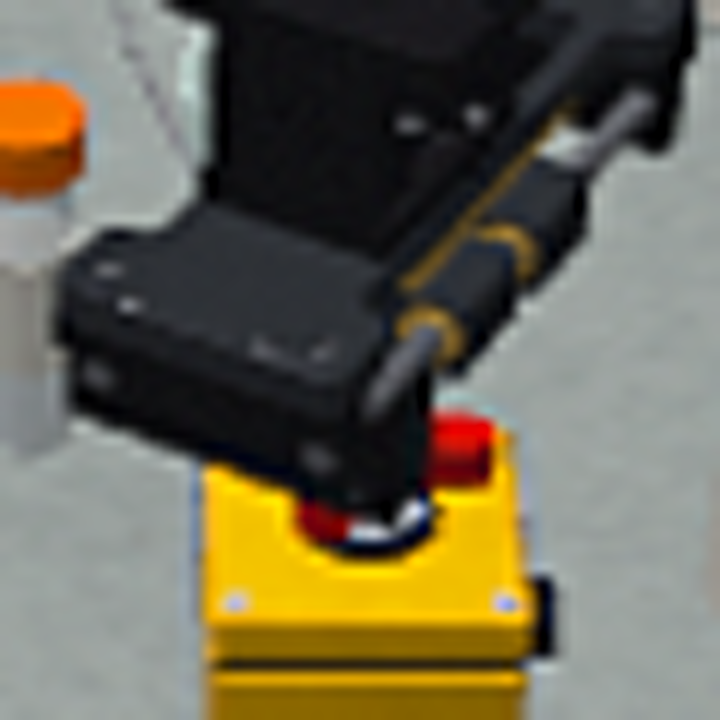

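The side crop shows the fingertip at about (390,490), between the near lug at (325,520) and the right lug at (465,450). I'll descend into the gap.

```bash
python3 -m jog '[{"grip":255,"travel":[0,0,-1.2],"twist":0},{"grip":255,"travel":[0,0,0],"twist":0}]';python3 -m jog '[{"grip":255,"travel":[0,0,-1.0],"twist":0},{"grip":255,"travel":[0,0,-1.0],"twist":0},{"grip":255,"travel":[0,0,0],"twist":0},{"grip":255,"travel":[0,0,0],"twist":0}]'
```

```text
time: 6.15
position: [0.5681, 0.1191, 0.1101]
tool_rot: [0.383, 0.924, -0.0, -0.001]
ft_force: [0.2, -0.4, -0.6]
grip_width: -0.0001
time: 6.55
position: [0.5685, 0.1188, 0.0905]
tool_rot: [0.383, 0.924, -0.0, -0.001]
ft_force: [0.0, -0.7, 0.0]
grip_width: 0.0005
```

```bash
python3 -m jog '[{"grip":255,"travel":[-0.35,0.35,0],"twist":0},{"grip":255,"travel":[0,0,0],"twist":0}]';python3 -m jog '[{"grip":255,"travel":[-0.55,0.26,0],"twist":-8},{"grip":255,"travel":[0,0,0],"twist":0},{"grip":255,"travel":[0,0,0],"twist":0}]';python3 -m jog '[{"grip":255,"travel":[-0.51,0.33,0],"twist":-8},{"grip":255,"travel":[0,0,0],"twist":0},{"grip":255,"travel":[0,0,0],"twist":0}]'
```

```text
time: 6.75
position: [0.5651, 0.1226, 0.0913]
tool_rot: [0.383, 0.924, -0.0, 0.0]
ft_force: [0.5, -1.1, -1.0]
grip_width: 0.0002
time: 7.05
position: [0.5597, 0.1249, 0.0913]
tool_rot: [0.445, 0.896, -0.0, 0.0]
ft_force: [0.2, -0.6, 1.3]
grip_width: 0.0006
time: 7.35
position: [0.5547, 0.1281, 0.0912]
tool_rot: [0.506, 0.863, -0.0, -0.0]
ft_force: [-0.9, -1.5, 0.4]
grip_width: 0.0001
```

```bash
python3 -m jog '[{"grip":255,"travel":[-0.46,0.40,0],"twist":-8},{"grip":255,"travel":[0,0,0],"twist":0}]';python3 -m jog '[{"grip":255,"travel":[-0.40,0.46,0],"twist":-8},{"grip":255,"travel":[0,0,0],"twist":0},{"grip":255,"travel":[0,0,0],"twist":0}]'
python3 - <<'E'
from h import *
S=camera("side")
cv2.imwrite("pics/c4.png",crop("side",S,(278,170),30,12))
E
```

```text
time: 7.55
position: [0.5499, 0.1321, 0.0912]
tool_rot: [0.565, 0.825, -0.0, -0.0]
ft_force: [-0.3, -2.1, 1.9]
grip_width: 0.0005
time: 7.85
position: [0.5459, 0.1369, 0.0911]
tool_rot: [0.621, 0.784, -0.0, -0.0]
ft_force: [-1.3, -1.3, 1.3]
grip_width: 0.0004
```

View pics/c4.png

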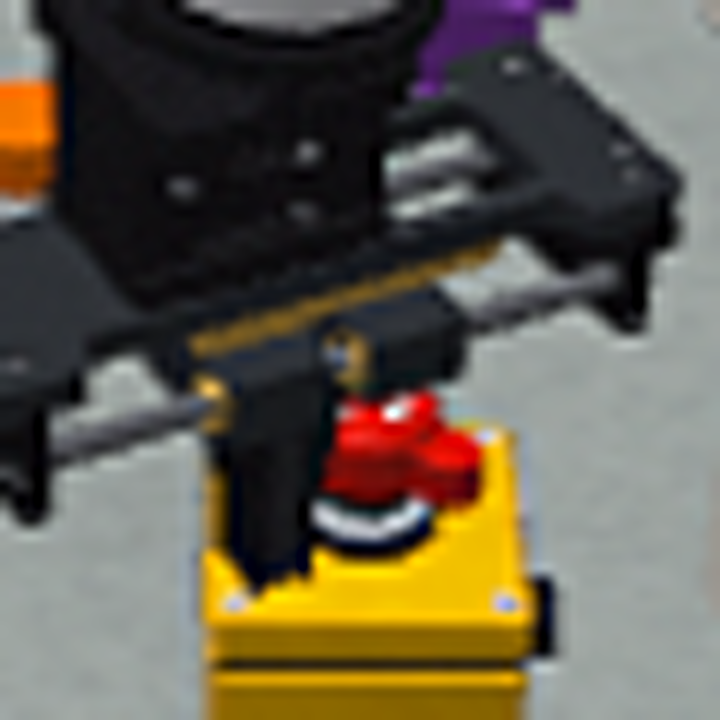

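The crop shows the head turning with the finger: the right lug has moved from (465,450) to (450,475). I'll go on past 0.6 rad.

```bash
python3 -m jog '[{"grip":255,"travel":[-0.33,0.51,0],"twist":-8},{"grip":255,"travel":[0,0,0],"twist":0},{"grip":255,"travel":[0,0,0],"twist":0}]';python3 -m jog '[{"grip":255,"travel":[-0.26,0.55,0],"twist":-8},{"grip":255,"travel":[0,0,0],"twist":0},{"grip":255,"travel":[0,0,0],"twist":0}]'
python3 - <<'E'
from h import *
S=camera("side")
cv2.imwrite("pics/c5.png",crop("side",S,(278,170),30,12))
E
```

```text
time: 8.2
position: [0.5427, 0.1419, 0.091]
tool_rot: [0.674, 0.739, -0.0, -0.0]
ft_force: [-2.0, -1.9, 1.4]
grip_width: 0.0005
time: 8.5
position: [0.5402, 0.1474, 0.091]
tool_rot: [0.724, 0.69, -0.0, -0.0]
ft_force: [-1.5, -1.9, 0.9]
grip_width: 0.0004
```

View pics/c5.png

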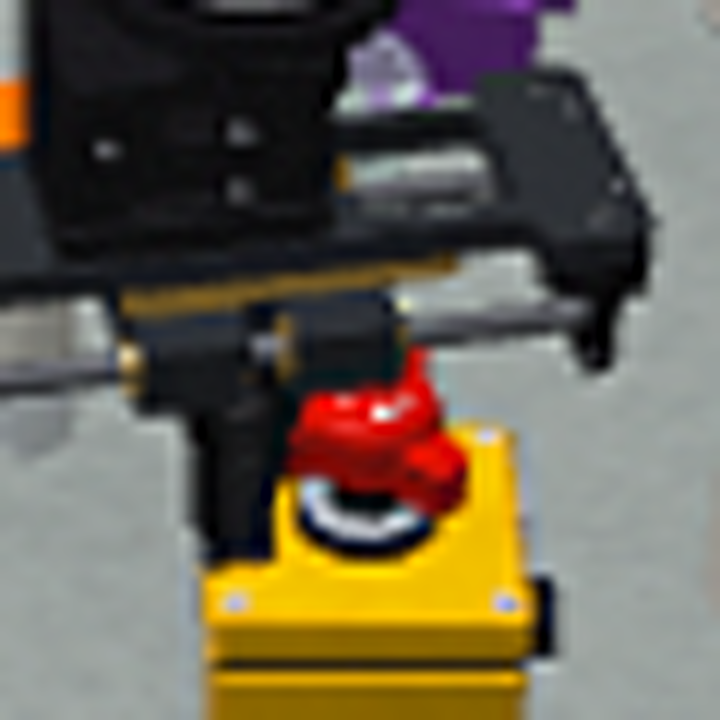

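The collar now shows more below the head, so it seems to be out. I'll withdraw outward, lift clear and check.

```bash
python3 -m jog '[{"grip":255,"travel":[0,-0.3,0],"twist":0},{"grip":255,"travel":[-2.5,-0.3,0],"twist":0},{"grip":255,"travel":[-1,0,0],"twist":0},{"grip":255,"travel":[0,0,3],"twist":0},{"grip":255,"travel":[0,0,4],"twist":0},{"grip":255,"travel":[0,-5,0],"twist":0},{"grip":255,"travel":[0,-5,0],"twist":0},{"grip":255,"travel":[0,-5,0],"twist":0}]'
python3 - <<'E'
from h import *
S=camera("side");T=camera("top")
cv2.imwrite("pics/c6.png",np.hstack([crop("top",T,(222,168),25,8),crop("side",S,(278,183),25,8)]))
p=S[168:198,263:293].astype(int);m=(p[...,0]>110)&(p[...,1]<60)&(p[...,2]<60);v,u=np.nonzero(m);print(len(u),u.mean()+263,v.mean()+168,v.min()+168,v.max()+168)
E
```

```text
time: 9.35
position: [0.5061, -0.0097, 0.1618]
tool_rot: [0.724, 0.689, 0.001, 0.001]
ft_force: [-0.3, 0.7, -0.9]
grip_width: 0.0002<stdin>:4: RuntimeWarning: Mean of empty slice.
  ret = ret.dtype.type(ret / rcount)
Traceback (most recent call last):
ValueError: zero-size array to reduction operation minimum which has no identity
```

View pics/c6.png

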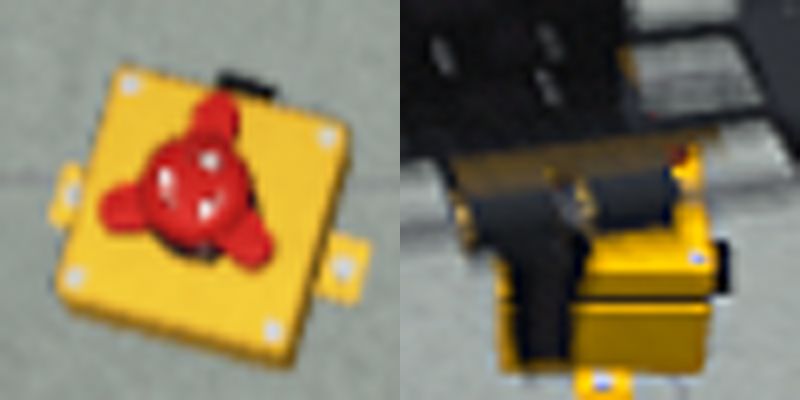

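The top crop shows the head turned back to its starting angle. The arm hides the head in the side view, so I'll check its height once I'm over the green button.

```bash
python3 -m jog '[{"grip":255,"travel":[2.5,-4,0],"twist":0},{"grip":255,"travel":[2.5,-4,0],"twist":0},{"grip":255,"travel":[0.1,-1,0],"twist":0},{"grip":255,"travel":[0,0,0],"twist":0},{"grip":255,"travel":[0,0,0],"twist":0}]'
python3 - <<'E'
from h import *
S=camera("side")
cv2.imwrite("pics/c7.png",cv2.resize(cv2.cvtColor(S[140:270,240:340],cv2.COLOR_RGB2BGR),None,fx=4.5,fy=4.5,interpolation=cv2.INTER_CUBIC))
p=S[161:191,263:293].astype(int);m=(p[...,0]>110)&(p[...,1]<60)&(p[...,2]<60);v,u=np.nonzero(m);print(len(u),u.mean()+263,v.mean()+161,v.min()+161,v.max()+161)
E
```

```text
time: 9.95
position: [0.5551, -0.0971, 0.1605]
tool_rot: [0.725, 0.688, -0.0, -0.001]
ft_force: [0.5, 0.3, 0.3]
grip_width: 0.0007
80 276.15 174.9625 169 182
```

View pics/c7.png

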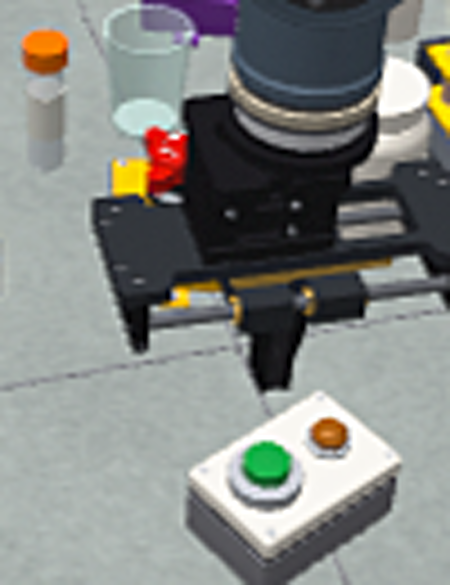

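The red head spans rows 169–182 in the side view, the same as at the start, so it is out. The green button is at (267,463) in the crop with the fingertip just above it, so I'll press it now.

```bash
python3 -m jog '[{"grip":255,"travel":[0.2,-0.4,-3],"twist":0},{"grip":255,"travel":[0,0,-2],"twist":0},{"grip":255,"travel":[0,0,-1],"twist":0},{"grip":255,"travel":[0,0,0],"twist":0},{"grip":255,"travel":[0,0,0],"twist":0}]';python3 -m jog '[{"grip":255,"travel":[0,0,-0.3],"twist":0},{"grip":255,"travel":[0,0,0],"twist":0}]';python3 -m jog '[{"grip":255,"travel":[0,0,-0.2],"twist":0},{"grip":255,"travel":[0,0,0],"twist":0}]';python3 -m jog '[{"grip":255,"travel":[0,0,-0.2],"twist":0},{"grip":255,"travel":[0,0,0],"twist":0}]'
```

```text
time: 10.5
position: [0.5583, -0.1018, 0.1015]
tool_rot: [0.725, 0.689, 0.0, 0.0]
ft_force: [-0.5, -0.9, 1.0]
grip_width: 0.0002
time: 10.7
position: [0.5585, -0.1025, 0.0986]
tool_rot: [0.725, 0.688, 0.0, 0.0]
ft_force: [0.3, -0.1, -0.0]
grip_width: 0.0008
time: 10.9
position: [0.5586, -0.1026, 0.0965]
tool_rot: [0.726, 0.688, 0.0, 0.0]
ft_force: [-0.4, 0.6, 3.1]
grip_width: 0.0004
time: 11.1
position: [0.5586, -0.1026, 0.0943]
tool_rot: [0.726, 0.688, 0.0, 0.0]
ft_force: [-0.1, 1.3, 4.0]
grip_width: 0.0004
```

```bash
python3 -m jog '[{"grip":255,"travel":[0,0,-0.2],"twist":0},{"grip":255,"travel":[0,0,0],"twist":0}]';python3 -m jog '[{"grip":255,"travel":[0,0,-0.1],"twist":0},{"grip":255,"travel":[0,0,0],"twist":0}]';python3 -m jog '[{"grip":255,"travel":[0,0,-0.1],"twist":0},{"grip":255,"travel":[0,0,0],"twist":0},{"grip":255,"travel":[0,0,0],"twist":0}]'
```

```text
time: 11.3
position: [0.5586, -0.1026, 0.0925]
tool_rot: [0.725, 0.688, 0.0, 0.0]
ft_force: [-0.5, 1.4, 5.1]
grip_width: 0.0004
time: 11.5
position: [0.5586, -0.1026, 0.0923]
tool_rot: [0.725, 0.688, 0.0, 0.0]
ft_force: [-2.2, 1.4, 11.5]
grip_width: 0.0004
time: 11.8
position: [0.5586, -0.1026, 0.0922]
tool_rot: [0.725, 0.688, 0.0, 0.001]
ft_force: [-2.0, 2.5, 17.9]
grip_width: 0.0004
```

It bottomed out at 6 mm. I'll release it, move clear and check.

```bash
python3 -m jog '[{"grip":255,"travel":[0,0,1],"twist":0},{"grip":255,"travel":[0,0,4],"twist":0},{"grip":255,"travel":[0,0,5],"twist":0},{"grip":255,"travel":[-4,0,2],"twist":0},{"grip":255,"travel":[-4,0,0],"twist":0},{"grip":255,"travel":[-4,0,0],"twist":0},{"grip":255,"travel":[0,0,0],"twist":0},{"grip":255,"travel":[0,0,0],"twist":0}]'
python3 - <<'E'
from h import *
S=camera("side");T=camera("top")
cv2.imwrite("pics/c8.png",np.hstack([cv2.cvtColor(x,cv2.COLOR_RGB2BGR)[60:330,80:470] for x in(S,T)]))
p=S[161:191,263:293].astype(int);m=(p[...,0]>110)&(p[...,1]<60)&(p[...,2]<60);v,u=np.nonzero(m);print(len(u),v.min()+161,v.max()+161)
b=cv2.imread("pics/top0.png")[...,::-1];print("top diff boxes")
d=(np.abs(b.astype(int)-T).max(2)>60).astype(np.uint8)
print([s.tolist() for s in cv2.connectedComponentsWithStats(d)[2][1:] if s[4]>8])
E
```

```text
time: 12.6
position: [0.4377, -0.1027, 0.2101]
tool_rot: [0.726, 0.688, 0.0, 0.0]
ft_force: [0.2, -0.1, 0.8]
grip_width: 0.0006
31 169 178
top diff boxes
[[163, 173, 239, 211, 18661], [351, 175, 5, 6, 16], [330, 244, 5, 4, 10], [0, 324, 51, 60, 1992], [204, 327, 5, 5, 11], [250, 353, 8, 8, 35], [251, 365, 28, 19, 325], [306, 374, 7, 7, 19]]
```

View pics/c8.png

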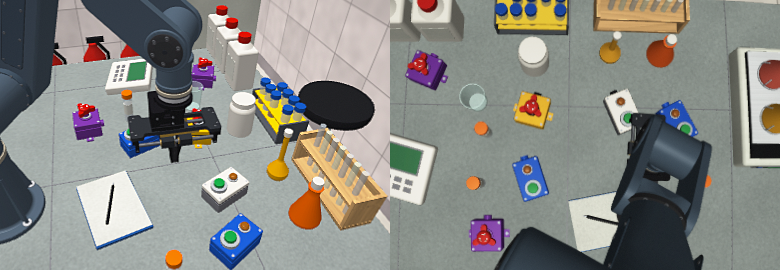

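The final views show the loose things where they were, the green button out and the arm clear.

```bash
python3 -c "
from rig import *
print(hand_in())"
```

```text
the job is handed in; nothing more can be done
None
```

The emergency-stop check is done in the order asked and handed in at about 12.6 s on the robot's clock. All pushes were made with the closed fingertips and nothing was clamped.

- **Red button in:** I pushed the head straight down. It snapped in and stopped hard after about 8 mm, at 14 N.
- **Red button out:** I turned the head clockwise about 48° (0.8 rad) by the lug nearest the robot, with only 2–3 N on the finger. Before I pressed start, the side view showed the head at its starting height. The top view showed it back at its starting angle.
- **Green button:** I pressed it until it stopped at about 6 mm, at 18 N, then let it go. In the last picture it looks sprung out.
- **Surroundings:** The last pictures show no shift in the tubes, flasks, jar or beaker that were in view, and the robot is touching nothing. The arm mostly hid one orange-capped tube in the top view, and the side view shows it standing.

The last automatic measurement of the red head's height in the side view did not work because the arm partly hid it. That result rests on the earlier check.

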